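# Swing the jig's hold-downs over a laptop base

### The job

Secure the opened laptop base in its service jig: with gentle sideways pushes of a fingertip, swing the left and the right hold-down arm round, either way, until each points straight in over the laptop, square to its side edge. The pivots have no stop and the arms stay where they are left, so end each push in the right place. Do not press on or shift the open laptop, and leave the loose parts and tools lying around it where they are.

Things in the scene. Friction and masses are not known exactly. Their poses are not given: they have to be found in the camera images.
- jig: the service jig, fixed to the table: a brown phenolic plate 290 mm (its x) by 530 mm (its y), upper face 16 mm over the table. Origin under its centre at table height; x to the far edge, y to the left, along the laptop's long side. Left pivot at x -30, y +185 mm, right pivot at x +30, y -185 mm. White corner locators (top 30 mm over the table) cradle the laptop and two fixed aluminium hooks (top 46 mm) at y +-70 mm reach over its far edge.
- laptop: opened laptop base, underside up with the cover off, 205 mm (x) by 300 mm (y) by 18 mm, about 1 kg, loose between the locators with 2 mm of play; its rim is 34 mm over the table. Origin under its centre, axes as the jig's.
- left_arm (a joint): swing of the left hold-down arm about its upright pivot. 0 = the arm points straight out, away from the laptop, square to its left edge; +pi or -pi (the same place) = straight in over the laptop, square to that edge. Grows anticlockwise seen from above. No stop between -4.2 and 4.2; friction of about 0.11 N m holds it wherever it is left and it does not coast.
- left_pivot (a point): point on the left arm's pivot axis at the height of the arm's flat upper face, 49.5 mm over the table. The arm is a plain aluminium bar with rounded ends, 22 mm wide (11 mm either side of the line from pivot to tip) and 12 mm thick: its sides stand 37.5 to 49.5 mm over the table. The pivot's screw head (13 mm across) rises 7.5 mm above the bar. Below is a round post 18 mm across with a 32 mm flange 4 mm high on the plate.
- left_tip (a point): end of the left arm, on its centre line at the height of its upper face, 75 mm from the pivot. A 16 mm rubber pad under this end passes 1.5 mm over the laptop when the arm is in.
- right_arm (a joint): swing of the right hold-down arm about its upright pivot. 0 = the arm points straight out, away from the laptop, square to its right edge; +pi or -pi (the same place) = straight in over the laptop, square to that edge. Grows anticlockwise seen from above. No stop between -4.2 and 4.2; friction of about 0.11 N m holds it wherever it is left and it does not coast.
- right_pivot (a point): point on the right arm's pivot axis at the height of the arm's flat upper face, 49.5 mm over the table. The arm is a plain aluminium bar with rounded ends, 22 mm wide (11 mm either side of the line from pivot to tip) and 12 mm thick: its sides stand 37.5 to 49.5 mm over the table. The pivot's screw head (13 mm across) rises 7.5 mm above the bar. Below is a round post 18 mm across with a 32 mm flange 4 mm high on the plate.
- right_tip (a point): end of the right arm, on its centre line at the height of its upper face, 75 mm from the pivot. A 16 mm rubber pad under this end passes 1.5 mm over the laptop when the arm is in.
- memory: bare memory module, 68 x 30 x 4 mm, lying flat on the jig plate at the left (to be left alone)
- drive: 2.5-inch drive, 70 x 50 x 7 mm, lying flat on the jig plate at the right (to be left alone)
- dish: dark red dish of screws, 90 mm across, 28 mm high, on the table left of the jig (to be left alone)
- screwdriver: grey-handled screwdriver, 160 mm long, lying on the table beyond the jig's far edge (to be left alone)
- cooler: removed fan with its copper heat pipe, 60 x 60 x 11 mm fan, 150 mm overall, lying beyond the jig's far edge; origin under the fan's centre (to be left alone)
- cleaner: white cleaner bottle, 48 mm across, 95 mm high, standing right of the jig (to be left alone)
- tape: roll of amber tape, 84 mm across, 19 mm high, lying left of the jig (to be left alone)
- spudger: flat black plastic prying stick, 165 mm long, 6 mm high, lying right of the jig (to be left alone)

How it is judged:
By the outcome, as a careful person would: the job done as asked, in the order asked, and still so for the second after the job is handed in, with the robot touching nothing.
It also fails if it takes over 64 s, if anything falls off the work surface, if the arm or the gripper's body presses on something with over 40 N, if the wrist force passes 120 N, or if a joint passes its speed limit or range.

### The arm

A 7-joint arm with a two-finger parallel gripper is mounted at the origin on the work surface. World frame = base frame: x ahead of the robot, y to its left, z up, the work surface at z = 0. Lengths are in m, angles in rad, forces in N, time in s.
With the tool pointing down it reaches from about 0.4 to 0.85 m from the base axis. Payload 4.5 kg.
Tool frame: the origin (TCP) lies on the centre line of the jaws, within the pads' length; the fingertips stand 8 mm ahead of it and the grasp point (between the pads) lies 11 mm behind it; z points along the fingers, x is the direction in which the jaws open and shut, and the axes are right-handed (so a half turn about z gives the same grasp; the last joint's range is limited). The gripper opens to 88 mm and grips with 3 to 60 N. Pads are 18 mm wide; open, the fingers measure 123 mm over their backs; the gripper's body (75 mm by 187 mm) begins 45 mm behind the grasp point.
Start: joints at [1.361, 0.689, -0.195, 1.565, 0.157, 0.902, -0.215], TCP at [0.151, -0.607, 0.247] pointing down, gripper open.
Joint ranges: [-3.01, 3.01], [-0.46, 2.08], [-1.47, 1.51], [0.13, 2.56], [-1, 4.14], [0.04, 2.09], [-2.66, 2.66]. Speed limits (rad/s): [2.57, 2.57, 3.14, 3.14, 3.14, 3.14, 3.14].

### API

Orientations are given as a unit quaternion [x, y, z, w].
In Python, from plant import r gives the robot as it stands.
- The arm moves only by the shell command python3 -m pendant 'ROWS' [FORCE]. ROWS is JSON, a list of rows, each a list of 3 entries, a list of its own where there are three numbers: the turn, a rotation vector about the tool's x, y, z in rad, then the shift along the tool's x, y, z in m, then the opening, from 0 (shut) to 1 (fully open). In form: [[[wx, wy, wz], [tx, ty, tz], claw], ...]. A call has 1 to 10 rows; each row is the pose to reach, as a shift and turn from the pose commanded when the call began, along the tool's axes at that moment; what a row does not reach only later rows make up. A row lasts 1/10 s, in which the tool goes at most 50 mm and 8.59 degrees, less where a joint would pass 70% of its speed; a pose out of reach is approached as far as the arm can. A call with a gripper value outside its range is refused whole. The fingers move at their own pace and stop on an object; FORCE is the grip in N (left out, the last holds). Time passes only in rows, so rows that repeat a pose let the fingers close. It gives the time, the measured TCP pose, the force and the opening at its end, in the units of the state.
- r.get_state(): the state, without advancing time (a new reading comes with each control period).
- r.snapshot(name): name is "scene" or "top" or "wrist"; returns a dict with "image" (384x512x3 uint8, red, green, blue), "mtx" (3x3 intrinsics, pixels), "dist" ([k1, k2, p1, p2, k3] as OpenCV has them; the pictures are not rectified), "R" (3x3) and "t" (3): a world point X has camera coordinates R X + t; the wrist camera has in their place "T_tool_cam" (4x4, takes a point from camera to tool coordinates, whose origin is the TCP and whose axes are the tool frame's). Camera axes: x right, y down, z forward; pixel columns grow to the right and rows downward; lengths in m; the calibration is good to about 2 mm. A picture is of the moment at which its call begins: read the wrist's pose just before it. There is no depth.
- r.finish_job(): hands the job in, once; it reports no verdict.
The state is a dict: "clock": time; "q": joint angles; "qd": joint speeds; "joint_torque": joint torques, N m; "tool_pos": TCP position; "eef_rot": TCP orientation; "contact_force": force on the tool from outside, world axes, zero at the start; "moment": the same for the moment, N m; "opening": opening from 0.0 (shut) to 1.0 (fully open).
Only numpy, scipy, OpenCV 4.12 (cv2) and the standard library are available. Lean on these libraries where they do the work, as an engineer would, in place of code of your own. Each camera call takes 0.05 s, during which the arm holds its last target. There are 200 camera calls.

## Working session

There is one attempt and no reset: what is moved stays moved. The work goes in short steps, Python scripts to look and compute and a shell command to move; the robot and the scene stay as the last step left them, time stands still between calls to the robot, and variables do not carry over. Pictures are saved under pics/ and viewed, about 8 in all and at most 12, crops included, and the job is handed in when it is done.

```bash
mkdir -p pics; ls; python3 - <<'E'
from plant import r
import cv2,pickle
s=r.get_state();print({k:s[k] for k in('clock','tool_pos','eef_rot','contact_force','opening')})
d={}
for n in('scene','top'):
    d[n]=r.snapshot(n);cv2.imwrite(f'pics/{n}0.png',d[n]['image'][:,:,::-1])
    print(n,d[n]['mtx'],d[n]['dist'],d[n]['R'],d[n]['t'])
pickle.dump(d,open('cam.pkl','wb'))
E
```

```text
pics
{'clock': 0.0, 'tool_pos': array([ 0.15068472, -0.60591763,  0.2459243 ]), 'eef_rot': array([ 7.87886109e-01, -6.15820294e-01, -7.63642011e-04, -5.11667838e-04]), 'contact_force': array([0.25439803, 0.88744669, 0.45600994]), 'opening': 1.0049770230156048}
scene [[494.16252835   0.         253.83076564]
 [  0.         494.16252835 181.48883315]
 [  0.           0.           1.        ]] [-0.11679761  0.          0.          0.          0.        ] [[ 0.32280429  0.94646394  0.00184611]
 [ 0.77856195 -0.26442893 -0.5691385 ]
 [-0.5381809   0.18515766 -0.8222396 ]] [-0.18938386 -0.38040528  2.03983723]
top [[444.87211848   0.         257.80385721]
 [  0.         444.87211848 194.14240995]
 [  0.           0.           1.        ]] [-0.04515938  0.          0.          0.          0.        ] [[ 0.00534007 -0.99997632  0.00434064]
 [-0.98569414 -0.00599494 -0.16843727]
 [ 0.1684593  -0.00337908 -0.98570282]] [0.01971837 0.57178385 1.26104699]
```

View pics/top0.png

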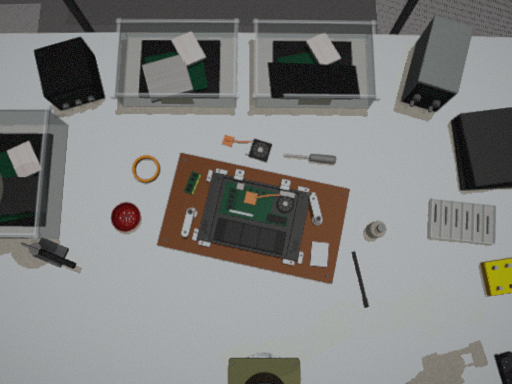

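View pics/scene0.png

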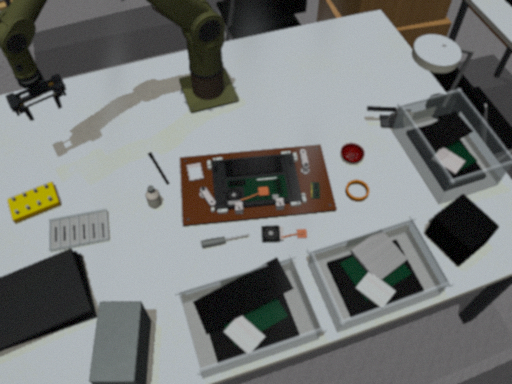

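The top view shows the jig plate with corners near (181,154), (349,187), (332,283) and (160,246). The left arm is at about (188,222) and the right arm at about (316,208). Next I'll get the jig pose from the brown mask and look at an enlarged crop.

```bash
cat > h.py <<'E'
import numpy as np,cv2,pickle
from scipy.spatial.transform import Rotation as Rn
def ray(c,uv,z):
    p=cv2.undistortPoints(np.array(uv,float).reshape(-1,1,2),c['mtx'],np.array(c['dist']))[:,0]
    d=np.c_[p,np.ones(len(p))]@c['R']; o=-c['R'].T@c['t']
    return (o+d*((z-o[2])/d[:,2])[:,None])[:,:2]
def proj(c,X):
    return cv2.projectPoints(np.array(X,float).reshape(-1,1,3),cv2.Rodrigues(np.array(c['R']))[0],np.array(c['t']),c['mtx'],np.array(c['dist']))[0][:,0]
def jigpose(c):
    im=c['image'].astype(int);R,G,B=im[...,0],im[...,1],im[...,2]
    m=((R>1.5*G)&(R>50)&(R<170)&(B<G+10)).astype(np.uint8)
    m=cv2.morphologyEx(m,cv2.MORPH_OPEN,np.ones((3,3)))
    cs=cv2.findContours(m,0,2)[0]; k=max(cs,key=cv2.contourArea)[:,0]
    w=ray(c,k,.016); (cx,cy),sz,a=cv2.minAreaRect(w.astype(np.float32)*1000)
    return cx,cy,sz,a
def wristcam(s,w):
    T=np.eye(4);T[:3,:3]=Rn.from_quat(s['eef_rot']).as_matrix();T[:3,3]=s['tool_pos']
    C=np.linalg.inv(T@np.array(w['T_tool_cam']));w['R']=C[:3,:3];w['t']=C[:3,3];return w
E
python3 - <<'E'
from h import *
d=pickle.load(open('cam.pkl','rb'))
for n in d: print(n,jigpose(d[n]))
cv2.imwrite('pics/crop.png',cv2.resize(d['top']['image'][145:290,150:355,::-1],None,fx=3.9,fy=3.9,interpolation=cv2.INTER_CUBIC))
E
```

```text
scene (500.8402099609375, -43.87950134277344, (368.783203125, 282.0653381347656), 77.81920623779297)
top (546.5385131835938, 205.39254760742188, (173.12953186035156, 284.48968505859375), 77.80299377441406)
```

View pics/crop.png

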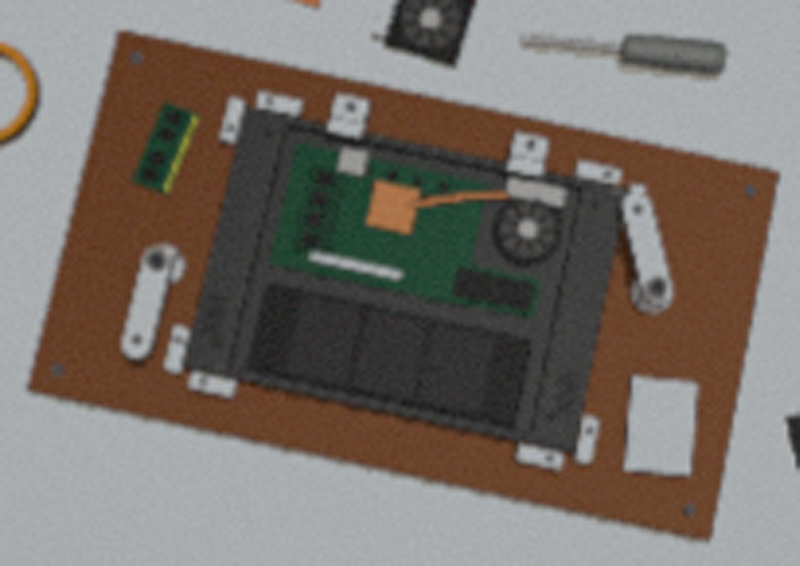

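The crop shows:
- Plate corners: (120,32), (777,172), (710,540) and (30,390).
- Left arm: pivot (157,260), tip (135,357), pointing toward the robot.
- Right arm: pivot (657,290), tip (637,188), pointing away from the robot.

```bash
python3 - <<'E'
from h import *
d=pickle.load(open('cam.pkl','rb'));c=d['top']
f=lambda p:np.array(p,float)/3.9+[150,145]-.37
w=ray(c,f([(120,32),(777,172),(710,540),(30,390)]),.016)
print(w*1000,[np.linalg.norm(w[i]-w[(i+1)%4])*1000 for i in range(4)])
o=w.mean(0); ya=w[0]+w[3]-w[1]-w[2]; ya/=np.linalg.norm(ya); xa=np.array([ya[1],-ya[0]])
print('o',o,'yaw',np.degrees(np.arctan2(xa[1],xa[0])))
pickle.dump((o,xa,ya),open('jig.pkl','wb'))
for n,pv,pl,tl in(('L',(-.03,.185),(157,258),(135,357)),('R',(.03,-.185),(657,288),(637,188))):
    P=o+pv[0]*xa+pv[1]*ya; m=ray(c,f([pl]),.057)[0]; t=ray(c,f([tl]),.0495)[0]
    print(n,'pivot jig',P,'seen',m,'tip',t,np.linalg.norm(t-m),'dir in jig deg',[ (v@xa,v@ya) for v in[t-P]])
    q=t-P; print(np.degrees(np.arctan2(q@ya,q@xa)))
E
```

```text
[[ 704.38599993  261.13603286]
 [ 595.53085226 -253.15790206]
 [ 314.2525356  -194.8993833 ]
 [ 423.49664709  320.05686568]] [np.float64(525.6878300555659), np.float64(287.24823137926455), np.float64(526.4163886705459), np.float64(287.00260117543786)]
o [0.50941651 0.0332839 ] yaw -11.964064128713282
L pivot jig [0.51841833 0.22048424] seen [0.51992784 0.22016934] tip [0.44667271 0.23542766] 0.07482734256154232 dir in jig deg [(np.float64(-0.07328489405521162), np.float64(-0.00025391924440489467))]
-179.80148101445383
R pivot jig [ 0.50041468 -0.15391644] seen [ 0.49963953 -0.15229392] tip [ 0.57637983 -0.13950948] 0.07779791233083282 dir in jig deg [(np.float64(0.07132848266655416), np.float64(0.029841437153025303))]
22.702793654120228
```

Pivot positions from the plate corners and from the screw heads agree within 2 mm. The left arm is at 180° in jig axes and must go to 270°. The right arm is at about 23° and must go to 90°. I'll push with the shut fingers, face flat along each bar, on an arc about its pivot.

```bash
cat > plan.py <<'E'
import sys,json
from h import *
from plant import r
o,xa,ya=pickle.load(open('jig.pkl','rb'));yaw=np.arctan2(xa[1],xa[0])
PV={'L':o-.03*xa+.185*ya,'R':o+.03*xa-.185*ya}
def arm(side,phi,d,z,rad=.055):
    u=lambda a:np.cos(a)*xa+np.sin(a)*ya
    a=np.radians(phi);p=PV[side]+rad*u(a)+d*u(a-np.pi/2)
    return [p[0],p[1],z,np.degrees(a+yaw)]
def rows(targets):
    s=r.get_state();R0=Rn.from_quat(s['eef_rot']);M=R0.as_matrix()
    x0=np.degrees(np.arctan2(M[1,0],M[0,0]));z0=M[:,2]
    print('pos',s['tool_pos'].round(4),'toolx',x0.round(1),'z',z0.round(4),'F',s['contact_force'].round(2),'t',s['clock'])
    for x,y,z,a in targets:
        da=(a-x0+90)%180-90
        # down-pointing target attitude
        t=np.radians(x0+da);G=np.array([[np.cos(t),np.sin(t),0],[np.sin(t),-np.cos(t),0],[0,0,-1]])
        w=(R0.inv()*Rn.from_matrix(G)).as_rotvec()
        print('[%s,%s]'%(json.dumps([round(v,3)+0 for v in w]),json.dumps([round(v,4)+0 for v in R0.inv().apply(np.array([x,y,z])-s['tool_pos'])])))
E
python3 - <<'E'
from plan import *
t=arm('L',180,.035,.2);print(t)
rows([[.5,-.3,.25,-60],t])
E
```

```text
[np.float64(0.4718684892647185), np.float64(0.26612536488334476), 0.2, np.float64(168.0359358712867)]
pos [ 0.1507 -0.606   0.246 ] toolx -76.0 z [-5.0e-04  1.6e-03 -1.0e+00] F [ 1.33  0.29 -0.5 ] t 0.1
[[0.0, 0.002, -0.28],[-0.2126, -0.4129, -0.0037]]
[[-0.001, 0.002, -1.118],[-0.7686, -0.5223, 0.0472]]
```

```bash
python3 -m pendant '[[[0,0.002,-0.28],[-0.213,-0.413,-0.004],0],[[0,0.002,-0.28],[-0.213,-0.413,-0.004],0],[[0,0.002,-0.28],[-0.213,-0.413,-0.004],0],[[0,0.002,-0.28],[-0.213,-0.413,-0.004],0],[[0,0.002,-0.28],[-0.213,-0.413,-0.004],0],[[0,0.002,-0.28],[-0.213,-0.413,-0.004],0],[[0,0.002,-0.28],[-0.213,-0.413,-0.004],0],[[0,0.002,-0.28],[-0.213,-0.413,-0.004],0],[[0,0.002,-0.28],[-0.213,-0.413,-0.004],0],[[0,0.002,-0.28],[-0.213,-0.413,-0.004],0]]' 20
python3 - <<'E'
from plan import *
rows([arm('L',180,.035,.2)])
E
```

```text
clock: 1.1
tool_pos: [0.5052, -0.2938, 0.2507]
eef_rot: [0.868, -0.496, 0.001, -0.002]
contact_force: [-0.2, 0.5, -0.3]
opening: 0.113
pos [ 0.5052 -0.2938  0.2507] toolx -59.5 z [ 0.0042  0.0018 -1.    ] F [-0.24  0.46 -0.35] t 1.1
[[-0.004, -0.002, -0.829],[-0.4992, -0.2555, 0.0516]]
```

```bash
python3 -m pendant '[[[0,0,-0.83],[-0.5,-0.256,0.05],0],[[0,0,-0.83],[-0.5,-0.256,0.05],0],[[0,0,-0.83],[-0.5,-0.256,0.05],0],[[0,0,-0.83],[-0.5,-0.256,0.05],0],[[0,0,-0.83],[-0.5,-0.256,0.05],0],[[0,0,-0.83],[-0.5,-0.256,0.05],0],[[0,0,-0.83],[-0.5,-0.256,0.05],0],[[0,0,-0.83],[-0.5,-0.256,0.05],0],[[0,0,-0.83],[-0.5,-0.256,0.05],0],[[0,0,-0.83],[-0.5,-0.256,0.05],0]]'
python3 -m pendant '[[[0,0,0],[0,0,0],0],[[0,0,0],[0,0,0],0],[[0,0,0],[0,0,0],0]]'
python3 - <<'E'
from plan import *
rows([arm('L',180,.035,.2),arm('L',180,.035,.049)])
s=r.get_state();w=wristcam(s,r.snapshot('wrist'))
pickle.dump(w,open('w1.pkl','wb'))
im=cv2.resize(w['image'],None,fx=1.5,fy=1.5)[:,:,::-1].copy()
for p in (arm('L',180,0,0,0),arm('L',180,0,0,.075),arm('L',180,.035,0)):
    q=proj(w,[p[0],p[1],.0495])[0]*1.5
    print(q); cv2.drawMarker(im,tuple(int(v) for v in q),(255,0,255),1,14)
cv2.imwrite('pics/w1.png',im)
E
```

```text
clock: 2.1
tool_pos: [0.4748, 0.1981, 0.205]
eef_rot: [0.994, -0.109, 0.0, 0.001]
contact_force: [1.7, -0.1, 0.3]
opening: 0.007
clock: 2.4
tool_pos: [0.4753, 0.1949, 0.2051]
eef_rot: [0.994, -0.11, 0.0, 0.002]
contact_force: [0.5, -0.6, -0.2]
opening: 0.004
pos [0.4753 0.1949 0.2051] toolx -12.6 z [ 1.0e-04 -4.1e-03 -1.0e+00] F [ 0.51 -0.57 -0.22] t 2.4
[[0.004, -0.001, -0.011],[-0.0188, -0.0688, 0.0048]]
[[0.004, -0.001, -0.011],[-0.019, -0.0694, 0.1558]]
[444.56681906 209.10784632]
[326.22425044 210.26822767]
[356.25570656 152.99468022]
```

View pics/w1.png

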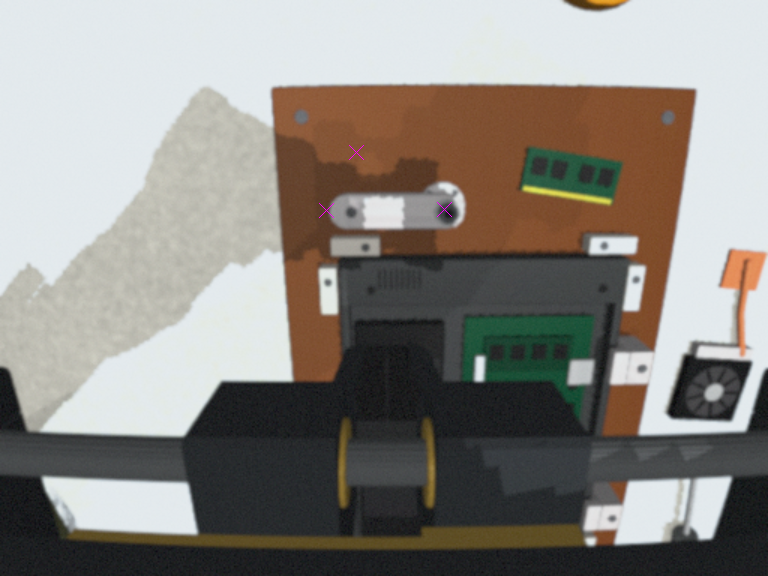

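The wrist view shows the left bar at y≈211 px, from its tip (330) to its screw (447). The predictions were 326 and 445, so the model is good to about 2 mm. The area at the approach mark (356,153) is clear. I'll descend there.

```bash
python3 -m pendant '[[[0.004,0,-0.01],[-0.019,-0.04,0.003],0],[[0.004,0,-0.01],[-0.019,-0.069,0.005],0],[[0.004,0,-0.01],[-0.019,-0.069,0.03],0],[[0.004,0,-0.01],[-0.019,-0.069,0.06],0],[[0.004,0,-0.01],[-0.019,-0.069,0.09],0],[[0.004,0,-0.01],[-0.019,-0.069,0.12],0],[[0.004,0,-0.01],[-0.019,-0.069,0.14],0],[[0.004,0,-0.01],[-0.019,-0.069,0.156],0],[[0.004,0,-0.01],[-0.019,-0.069,0.156],0],[[0.004,0,-0.01],[-0.019,-0.069,0.156],0]]'
python3 - <<'E'
from plan import *
rows([arm('L',180,.03,.049),arm('L',180,.025,.049),arm('L',180,.02,.049)]+[arm('L',180+k,.02,.049) for k in (6,12,18,24,30)])
E
```

```text
clock: 3.45
tool_pos: [0.4722, 0.2669, 0.0496]
eef_rot: [0.995, -0.104, 0.001, -0.001]
contact_force: [-0.4, -0.5, 0.2]
opening: 0.006
pos [0.4722 0.2669 0.0496] toolx -12.0 z [ 0.0017  0.0012 -1.    ] F [-0.39 -0.46  0.18] t 3.45
[[-0.002, -0.001, 0.0],[-0.0001, 0.0059, 0.0005]]
[[-0.002, -0.001, 0.0],[-0.0001, 0.0109, 0.0005]]
[[-0.002, -0.001, 0.0],[-0.0001, 0.0159, 0.0005]]
[[-0.001, -0.001, -0.105],[-0.0019, 0.0217, 0.0005]]
[[-0.001, -0.002, -0.21],[-0.0031, 0.0277, 0.0005]]
[[-0.001, -0.002, -0.315],[-0.0036, 0.0338, 0.0005]]
[[-0.001, -0.002, -0.419],[-0.0035, 0.04, 0.0005]]
[[-0.001, -0.002, -0.524],[-0.0027, 0.046, 0.0005]]
```

```bash
python3 -m pendant '[[[0,0,0],[0,0.006,0],0],[[0,0,0],[0,0.011,0],0],[[0,0,0],[0,0.016,0],0],[[0,0,-0.052],[-0.001,0.019,0],0],[[0,0,-0.105],[-0.002,0.022,0],0],[[0,0,-0.157],[-0.0025,0.0247,0],0],[[0,0,-0.21],[-0.003,0.0277,0],0],[[0,0,-0.315],[-0.0036,0.0338,0],0],[[0,0,-0.419],[-0.0035,0.04,0],0],[[0,0,-0.524],[-0.0027,0.046,0],0]]'
python3 - <<'E'
from plan import *
rows([arm('L',k,.02,.049) for k in (216,222,228,234,240,246,252,258,264)])
w=r.snapshot('wrist');cv2.imwrite('pics/w2.png',w['image'][:,:,::-1])
E
```

```text
clock: 4.45
tool_pos: [0.4586, 0.2245, 0.0497]
eef_rot: [0.987, 0.16, 0.001, -0.002]
contact_force: [-2.8, 2.7, 1.8]
opening: 0.007
pos [0.4586 0.2245 0.0497] toolx 18.5 z [ 0.0013  0.0038 -1.    ] F [-2.78  2.66  1.77] t 4.45
[[-0.003, -0.003, -0.097],[-0.0012, 0.0082, 0.0007]]
[[-0.003, -0.003, -0.202],[-0.0024, 0.0142, 0.0007]]
[[-0.003, -0.003, -0.307],[-0.003, 0.0203, 0.0007]]
[[-0.003, -0.003, -0.411],[-0.003, 0.0264, 0.0006]]
[[-0.002, -0.003, -0.516],[-0.0023, 0.0325, 0.0006]]
[[-0.002, -0.003, -0.621],[-0.0009, 0.0385, 0.0006]]
[[-0.002, -0.003, -0.725],[0.001, 0.0443, 0.0006]]
[[-0.002, -0.004, -0.83],[0.0036, 0.0499, 0.0006]]
[[-0.002, -0.004, -0.935],[0.0067, 0.0551, 0.0006]]
```

View pics/w2.png

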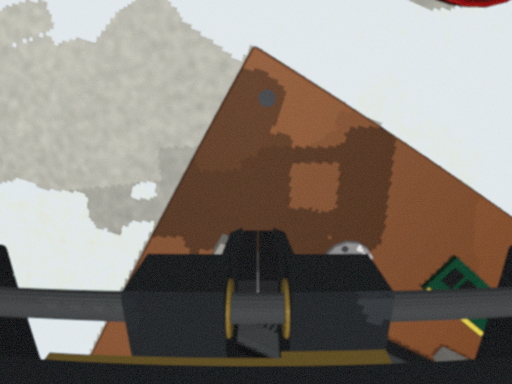

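The wrist view shows the bar mostly hidden behind the fingers, with only its tip end at (222,240) and the post flange at (350,250) peeking out. The force is about 3.9 N, so contact is good. I'll sweep on, stopping a little short.

```bash
python3 -m pendant '[[[0,0,-0.097],[-0.001,0.008,0],0],[[0,0,-0.202],[-0.0024,0.0142,0],0],[[0,0,-0.307],[-0.003,0.0203,0],0],[[0,0,-0.411],[-0.003,0.0264,0],0],[[0,0,-0.516],[-0.0023,0.0325,0],0],[[0,0,-0.621],[-0.0009,0.0385,0],0],[[0,0,-0.725],[0.001,0.0443,0],0],[[0,0,-0.83],[0.0036,0.0499,0],0],[[0,0,-0.83],[0.0036,0.0499,0],0],[[0,0,-0.83],[0.0036,0.0499,0],0]]'
python3 - <<'E'
from plan import *
rows([arm('L',k,.02,.049) for k in (258,261,264,267)]+[arm('L',262,.035,.049),arm('L',262,.035,.15)])
E
```

```text
clock: 5.5
tool_pos: [0.4787, 0.1774, 0.0493]
eef_rot: [0.841, 0.541, 0.001, -0.0]
contact_force: [-0.6, -0.5, -0.5]
opening: 0.008
pos [0.4787 0.1774 0.0493] toolx 65.5 z [ 0.0021  0.0022 -1.    ] F [-0.58 -0.49 -0.46] t 5.5
[[0.001, -0.003, -0.01],[0.0005, -0.0012, 0.0003]]
[[0.001, -0.003, -0.062],[-0.0005, 0.0017, 0.0003]]
[[0.001, -0.003, -0.114],[-0.0013, 0.0047, 0.0003]]
[[0.001, -0.003, -0.167],[-0.0019, 0.0077, 0.0003]]
[[0.001, -0.003, -0.079],[-0.0019, -0.0122, 0.0003]]
[[0.001, -0.003, -0.079],[-0.0016, -0.0121, -0.1007]]
```

```bash
python3 -m pendant '[[[0,0,0],[0,-0.006,0],0],[[0,0,0],[0,-0.012,0],0],[[0,0,0],[0,-0.012,-0.04],0],[[0,0,0],[0,-0.012,-0.08],0],[[0,0,0],[0,0,-0.12],0],[[0,0,0],[0,0.04,-0.15],0],[[0,0,0],[0,0.085,-0.15],0],[[0,0,0],[0,0.085,-0.15],0],[[0,0,0],[0,0.085,-0.15],0],[[0,0,0],[0,0.085,-0.15],0]]'
cat > look.py <<'E'
from plan import *
side,phi,name=sys.argv[1],float(sys.argv[2]),sys.argv[3]
s=r.get_state();w=wristcam(s,r.snapshot('wrist'));print(s['tool_pos'].round(4))
pickle.dump((s,w),open(name+'.pkl','wb'))
im=w['image'][:,:,::-1].copy()
for rad in(0,.075):
    p=arm(side,phi,0,0,rad);q=proj(w,[p[0],p[1],.0495])[0];print(q.round(1))
    cv2.drawMarker(im,tuple(int(v) for v in q),(255,0,255),1,8)
cv2.imwrite(f'pics/{name}.png',cv2.resize(im,None,fx=1.5,fy=1.5))
E
python3 look.py L 258 w3
```

```text
clock: 6.5
tool_pos: [0.5538, 0.1435, 0.1987]
eef_rot: [0.839, 0.544, 0.0, -0.001]
contact_force: [-0.2, 1.3, -0.1]
opening: 0.009
[0.5538 0.1435 0.1987]
[318.3 109.5]
[235.7 109.5]
```

View pics/w3.png

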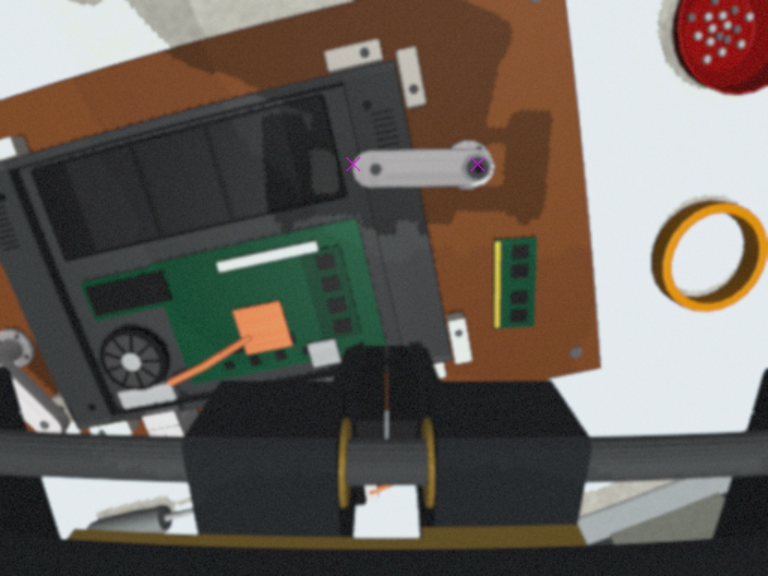

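The wrist view shows the left bar running horizontally at y≈168, from tip (355) to screw (478). The marks were at y=164, so the arm is near 258° as commanded. The laptop has not moved. Next I'll set up the final small push, going to 269° before measuring.

```bash
python3 - <<'E'
from plan import *
rows([arm('L',262,.038,.2),arm('L',262,.038,.049)]+[arm('L',k,.02,.049) for k in (262,264,266,268,269)]+[arm('L',269,.035,.049),arm('L',269,.035,.2),arm('L',269,-.065,.2)])
E
```

```text
pos [0.5538 0.1436 0.1988] toolx 65.9 z [-0.      0.0018 -1.    ] F [-0.62  0.47  0.3 ] t 6.55
[[-0.001, -0.002, -0.072],[-0.0019, -0.0976, -0.0011]]
[[-0.001, -0.002, -0.072],[-0.0021, -0.0975, 0.1499]]
[[-0.001, -0.002, -0.072],[-0.0008, -0.0796, 0.1499]]
[[-0.001, -0.002, -0.107],[-0.0014, -0.0776, 0.1499]]
[[-0.001, -0.002, -0.142],[-0.0018, -0.0756, 0.1499]]
[[-0.001, -0.002, -0.177],[-0.0022, -0.0736, 0.1499]]
[[-0.001, -0.002, -0.195],[-0.0024, -0.0726, 0.1499]]
[[-0.001, -0.002, -0.195],[-0.0053, -0.0873, 0.1499]]
[[-0.001, -0.002, -0.195],[-0.005, -0.0874, -0.0011]]
[[-0.001, -0.002, -0.195],[0.0143, 0.0107, -0.0012]]
```

```bash
python3 -m pendant '[[[0,0,-0.036],[0,-0.05,0],0],[[0,0,-0.072],[-0.002,-0.0975,0],0],[[0,0,-0.072],[-0.002,-0.0975,0],0],[[0,0,-0.072],[-0.002,-0.0975,0.04],0],[[0,0,-0.072],[-0.002,-0.0975,0.08],0],[[0,0,-0.072],[-0.002,-0.0975,0.12],0],[[0,0,-0.072],[-0.002,-0.0975,0.15],0],[[0,0,-0.072],[-0.002,-0.0975,0.15],0],[[0,0,-0.072],[-0.0015,-0.09,0.15],0],[[0,0,-0.072],[-0.001,-0.084,0.15],0]]'
python3 - <<'E'
from plan import *
rows([arm('L',k,.02,.049) for k in (262,264,266,268,269,270)]+[arm('L',269,.035,.049),arm('L',269,.035,.2),arm('L',269,-.065,.2)])
E
```

```text
clock: 7.55
tool_pos: [0.48, 0.1767, 0.0506]
eef_rot: [0.82, 0.573, 0.002, -0.0]
contact_force: [-3.3, -0.9, -0.7]
opening: 0.002
pos [0.48   0.1767 0.0506] toolx 69.9 z [ 0.0034  0.0028 -1.    ] F [-3.35 -0.94 -0.66] t 7.55
[[0.002, -0.004, -0.003],[-0.0007, 0.0011, 0.0016]]
[[0.002, -0.004, -0.038],[-0.0014, 0.003, 0.0016]]
[[0.002, -0.004, -0.073],[-0.0019, 0.005, 0.0016]]
[[0.002, -0.004, -0.108],[-0.0025, 0.007, 0.0016]]
[[0.002, -0.004, -0.125],[-0.0027, 0.008, 0.0016]]
[[0.003, -0.004, -0.143],[-0.0029, 0.009, 0.0016]]
[[0.002, -0.004, -0.125],[-0.0046, -0.0069, 0.0016]]
[[0.002, -0.004, -0.125],[-0.004, -0.0066, -0.1494]]
[[0.002, -0.004, -0.125],[0.0085, 0.0926, -0.1492]]
```

```bash
python3 -m pendant '[[[0,0,-0.038],[-0.0014,0.003,0.001],0],[[0,0,-0.073],[-0.002,0.005,0.001],0],[[0,0,-0.108],[-0.0025,0.007,0.001],0],[[0,0,-0.125],[-0.0027,0.008,0.001],0],[[0,0,-0.125],[-0.0027,0.008,0.001],0],[[0,0,-0.125],[-0.0027,0.008,0.001],0]]'
python3 -m pendant '[[[0,0,0],[0,-0.006,0],0],[[0,0,0],[0,-0.015,0],0],[[0,0,0],[0,-0.015,-0.04],0],[[0,0,0],[0,-0.015,-0.08],0],[[0,0,0],[0,0,-0.12],0],[[0,0,0],[0,0.04,-0.15],0],[[0,0,0],[0,0.085,-0.15],0],[[0,0,0],[0,0.085,-0.15],0],[[0,0,0],[0,0.085,-0.15],0],[[0,0,0],[0,0.085,-0.15],0]]'
python3 look.py L 270 w4
```

```text
clock: 8.15
tool_pos: [0.4864, 0.1707, 0.0488]
eef_rot: [0.783, 0.622, 0.002, 0.0]
contact_force: [0.1, -0.8, 0.8]
opening: 0.005
clock: 9.15
tool_pos: [0.5662, 0.1521, 0.1977]
eef_rot: [0.782, 0.623, 0.0, -0.001]
contact_force: [-0.2, 1.1, -0.3]
opening: 0.006
[0.5662 0.1521 0.1977]
[318.6 111.6]
[235.9 112.7]
```

View pics/w4.png

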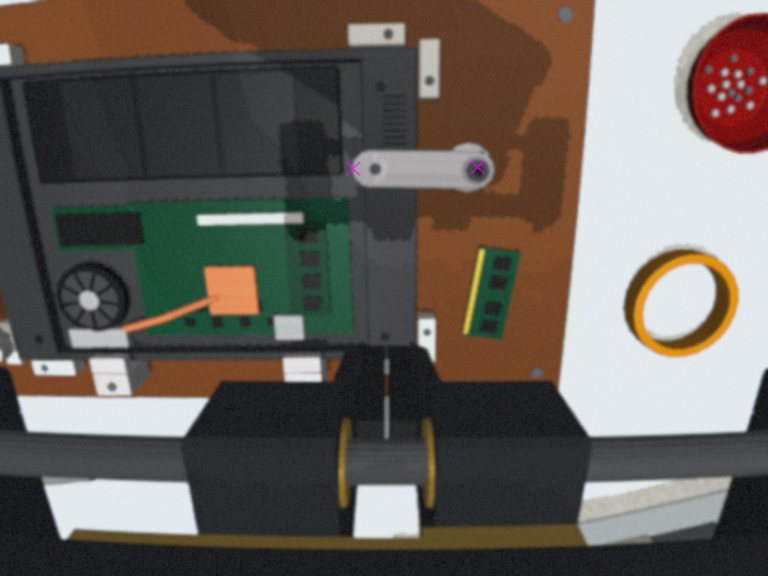

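The left bar now lies over the laptop with its tip at (355,168) and screw at (478,167), nearly horizontal. The laptop edge at x≈415 is nearly vertical. I'll measure the angle from the bar and plate edges.

```bash
cat > ang.py <<'E'
from h import *
def edge(w,pts,n,z,half=5):
    """sub-pixel edge along segment pts (pixels), search along normal; world direction deg, centroid"""
    g=cv2.GaussianBlur(cv2.cvtColor(w['image'],cv2.COLOR_RGB2GRAY),(0,0),1).astype(np.float32)
    a,b=map(np.array,pts);t=(b-a)/np.linalg.norm(b-a);nn=np.array([-t[1],t[0]])
    P=np.array([a+(b-a)*k for k in np.linspace(0,1,n)]);s=np.arange(-half,half+.01,.25)
    X=P[:,None]+s[None,:,None]*nn
    v=cv2.remap(g,X[...,0].astype(np.float32),X[...,1].astype(np.float32),1)
    d=np.abs(np.gradient(v,axis=1));d=np.where(d>.5*d.max(1,keepdims=True),d,0);off=(d*s).sum(1)/d.sum(1)
    k=np.abs(off-np.median(off))<1.2
    W=ray(w,(P+off[:,None]*nn)[k],z).astype(np.float32)
    vx,vy,x,y=cv2.fitLine(W,cv2.DIST_HUBER,0,1e-4,1e-4).ravel()
    return np.degrees(np.arctan2(vy,vx))%180,(x,y),off.round(1)[::5],k.sum()
E
python3 - <<'E'
from ang import *
s,w=pickle.load(open('w4.pkl','rb'));c=lambda *p:[(x/1.5,y/1.5) for x,y in p]
print('bar up',edge(w,c((380,150),(445,150)),40,.0495))
print('bar low',edge(w,c((380,187),(445,187)),40,.0495))
print('plate L',edge(w,c((592,30),(563,350)),80,.016))
print('laptop L',edge(w,c((418,200),(418,310)),60,.034))
print('laptop near',edge(w,c((120,57),(330,49)),60,.034))
g=cv2.cvtColor(w['image'],cv2.COLOR_RGB2GRAY);print(g[92:130:1,275])
E
```

```text
bar up (np.float32(76.774), (np.float32(0.49954966), np.float32(0.1830258)), array([-0.1, -0.2, -0.2, -0. , -0. ,  0. ,  0. ,  0.3]), np.int64(40))
bar low (np.float32(76.31952), (np.float32(0.5214573), np.float32(0.18106113)), array([-0.6, -0.4, -0.4, -0.2, -0.1, -0.2, -0.1,  0.2]), np.int64(40))
plate L (np.float32(167.95459), (np.float32(0.5648455), np.float32(0.29002145)), array([-0.2, -0.6, -0.5, -0.7, -0.8, -1.1, -1.1, -1. , -0.9, -0.9, -0.9,
       -0.6, -0.5, -0.3,  0. ,  0.2]), np.int64(78))
laptop L (np.float32(167.98598), (np.float32(0.5707077), np.float32(0.17323017)), array([-0.1,  0.4,  0.8,  0.9,  1.4,  0.6,  0.1,  0.3,  0.6,  0.4,  0.3,
        0.6]), np.int64(57))
laptop near (np.float32(77.145096), (np.float32(0.41655153), np.float32(0.07737192)), array([-0.7, -0.7, -0.8, -0.5,  0.8, -0.1,  2. ,  0.1,  0.2,  1.1,  4.6,
        2.9]), np.int64(37))
[ 60  59  57  64  60  61  59  77 116 157 171 171 174 170 173 172 171 173
 173 174 174 174 174 168 165 161 162 162 167 166 166 153 129  97  63  56
  51  58]
```

The bar is at 76.5° world and should be 78.0° (plate and laptop both give 168.0° for x), so it is 1.5° short. I'll do one small finishing push, commanded to 270.5°.

```bash
python3 - <<'E'
from plan import *
rows([arm('L',270.5,.036,.2),arm('L',270.5,.036,.049),arm('L',270.5,.028,.049),arm('L',270.5,.02,.049)])
E
```

```text
pos [0.5662 0.1522 0.1978] toolx 77.2 z [-3.0e-04  1.3e-03 -1.0e+00] F [-0.37  0.2  -0.05] t 9.2
[[-0.001, -0.001, -0.024],[0.0001, -0.0965, -0.0022]]
[[-0.001, -0.001, -0.024],[-0.0001, -0.0964, 0.1488]]
[[-0.001, -0.001, -0.024],[0.0001, -0.0884, 0.1488]]
[[-0.001, -0.001, -0.024],[0.0003, -0.0804, 0.1488]]
```

```bash
python3 -m pendant '[[[0,0,-0.024],[0,-0.05,0],0],[[0,0,-0.024],[0,-0.0965,0],0],[[0,0,-0.024],[0,-0.0965,0],0],[[0,0,-0.024],[0,-0.0965,0.05],0],[[0,0,-0.024],[0,-0.0965,0.1],0],[[0,0,-0.024],[0,-0.0965,0.135],0],[[0,0,-0.024],[0,-0.0965,0.149],0],[[0,0,-0.024],[0,-0.0965,0.149],0],[[0,0,-0.024],[0,-0.092,0.149],0],[[0,0,-0.024],[0,-0.087,0.149],0]]'
python3 - <<'E'
from plan import *
rows([arm('L',270.5,.022,.049),arm('L',270.5,.02,.049)])
E
```

```text
clock: 10.2
tool_pos: [0.4844, 0.1719, 0.0503]
eef_rot: [0.775, 0.632, 0.002, -0.0]
contact_force: [0.8, 0.1, 0.1]
opening: 0.003
pos [0.4844 0.1719 0.0503] toolx 78.4 z [ 0.0033  0.0029 -1.    ] F [0.76 0.11 0.09] t 10.2
[[0.003, -0.003, -0.002],[-0.0007, 0.0017, 0.0013]]
[[0.003, -0.003, -0.002],[-0.0007, 0.0037, 0.0013]]
```

```bash
python3 -m pendant '[[[0,0,0],[0,0.001,0],0],[[0,0,0],[0,0.002,0],0],[[0,0,0],[0,0.002,0],0]]'
python3 - <<'E'
from plan import *
rows([arm('L',270.5,.02,.049)])
E
```

```text
clock: 10.5
tool_pos: [0.4859, 0.1709, 0.0496]
eef_rot: [0.775, 0.632, 0.002, -0.0]
contact_force: [0.0, 1.1, -0.9]
opening: 0.004
pos [0.4859 0.1709 0.0496] toolx 78.3 z [ 0.0024  0.0024 -1.    ] F [ 0.03  1.07 -0.87] t 10.5
[[0.002, -0.003, -0.003],[0.0001, 0.002, 0.0006]]
```

```bash
python3 -m pendant '[[[0,0,0],[0,0.001,0],0],[[0,0,0],[0,0.002,0],0],[[0,0,0],[0,0.002,0],0],[[0,0,0],[0,0.002,0],0]]'
python3 -m pendant '[[[0,0,0],[0,-0.006,0],0],[[0,0,0],[0,-0.015,0],0],[[0,0,0],[0,-0.015,-0.04],0],[[0,0,0],[0,-0.015,-0.08],0],[[0,0,0],[0,0,-0.12],0],[[0,0,0],[0,0.04,-0.15],0],[[0,0,0],[0,0.085,-0.15],0],[[0,0,0],[0,0.085,-0.15],0],[[0,0,0],[0,0.085,-0.15],0],[[0,0,0],[0,0.085,-0.15],0]]'
python3 look.py L 270 w5
python3 - <<'E'
from ang import *
s,w=pickle.load(open('w5.pkl','rb'));c=lambda *p:[(x/1.5,y/1.5) for x,y in p]
from plan import arm
e=lambda d:[tuple(proj(w,[*arm('L',270,d,0,k)[:2],.0495])[0]) for k in(.06,.022)]
print(e(.011),e(-.011))
for d in(.011,-.011): print(edge(w,e(d),40,.0495,6))
f=lambda pts,z:[tuple(proj(w,[*p,z])[0]) for p in pts]
from plan import o,xa,ya
print(edge(w,f([o+.265*ya-.06*xa,o+.265*ya+.1*xa],.016),80,.016,6))
E
```

```text
clock: 10.9
tool_pos: [0.487, 0.1706, 0.0491]
eef_rot: [0.775, 0.632, 0.001, -0.0]
contact_force: [-1.5, 0.4, 1.6]
opening: 0.007
clock: 11.9
tool_pos: [0.5689, 0.1536, 0.1987]
eef_rot: [0.774, 0.633, 0.0, -0.001]
contact_force: [-0.2, -1.1, 0.2]
opening: 0.01
[0.5689 0.1536 0.1987]
[317.7 110.5]
[235.2 109.6]
[(np.float64(251.79381961174906), np.float64(97.18600500079832)), (np.float64(294.10377785357184), np.float64(97.66177061960205))] [(np.float64(251.69189189812013), np.float64(121.9983736219609)), (np.float64(293.15430316784324), np.float64(122.41987865749539))]
(np.float32(77.207016), (np.float32(0.49995834), np.float32(0.18277888)), array([0.7, 0.7, 0.6, 0.6, 0.7, 0.9, 1. , 1.2]), np.int64(40))
(np.float32(77.02268), (np.float32(0.5212605), np.float32(0.17826428)), array([0. , 0.1, 0.5, 0.6, 0.7, 0.8, 0.7, 0.8]), np.int64(40))
(np.float32(167.93805), (np.float32(0.5849929), np.float32(0.28575101)), array([2.2, 2. , 1.9, 2. , 1.9, 1.7, 1.6, 1.6, 1.5, 1.6, 1.7, 1.7, 1.9,
       1.9, 1.8, 2. ]), np.int64(80))
```

The left arm is at 77.1° against a target of 77.9°, less than 1° off and good enough. Now the right arm.

```bash
python3 - <<'E'
from plan import *
print(arm('R',22.7,.038,.2))
rows([arm('R',22.7,.038,.2)])
E
```

```text
[np.float64(0.5615307216789196), np.float64(-0.18100573214296664), 0.2, np.float64(10.735935871286719)]
pos [0.5688 0.1538 0.1988] toolx 78.5 z [-1.0e-04  1.4e-03 -1.0e+00] F [ 0.21 -0.5  -0.52] t 11.95
[[-0.001, -0.001, 1.183],[-0.3296, 0.0595, -0.0017]]
```

```bash
python3 -m pendant '[[[0,0,0.15],[-0.04,0.007,0],0],[[0,0,0.3],[-0.08,0.014,0],0],[[0,0,0.45],[-0.12,0.02,0],0],[[0,0,0.6],[-0.165,0.03,0],0],[[0,0,0.75],[-0.21,0.04,0],0],[[0,0,0.9],[-0.255,0.046,0],0],[[0,0,1.05],[-0.295,0.053,0],0],[[0,0,1.183],[-0.33,0.0595,0],0],[[0,0,1.183],[-0.33,0.0595,0],0],[[0,0,1.183],[-0.33,0.0595,0],0]]'
python3 -m pendant '[[[0,0,0],[0,0,0],0],[[0,0,0],[0,0,0],0]]'
python3 look.py R 22.7 w6
python3 - <<'E'
from plan import *
rows([arm('R',22.7,.038,.049)])
E
```

```text
clock: 12.95
tool_pos: [0.5615, -0.1814, 0.1983]
eef_rot: [0.996, 0.093, 0.0, -0.001]
contact_force: [-0.4, 0.6, 0.6]
opening: 0.005
clock: 13.15
tool_pos: [0.5624, -0.1796, 0.1986]
eef_rot: [0.996, 0.094, 0.001, -0.002]
contact_force: [0.3, -0.1, 0.1]
opening: 0.008
[ 0.5624 -0.1796  0.1986]
[197.3 139.1]
[277.9 139.2]
pos [ 0.5624 -0.1799  0.1986] toolx 10.8 z [ 0.0016  0.003  -1.    ] F [ 0.39 -0.72  0.09] t 13.2
[[-0.003, -0.002, 0.001],[-0.0014, 0.0013, 0.1496]]
```

View pics/w6.png

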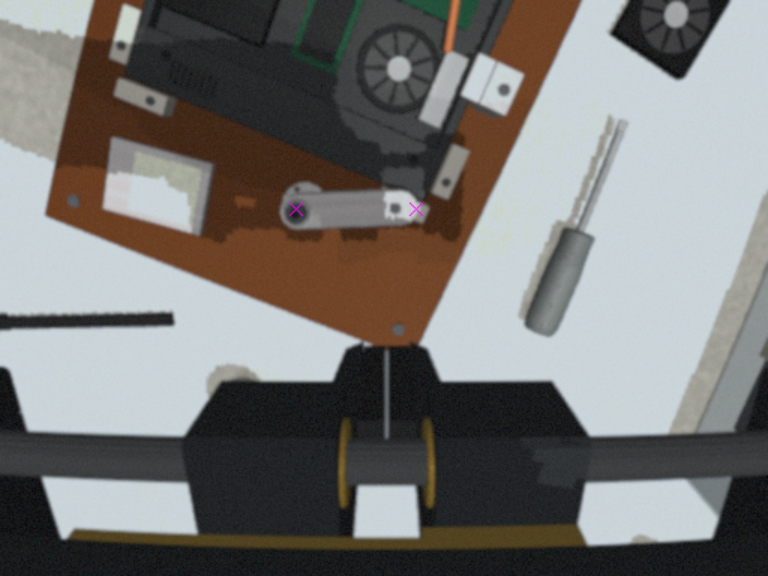

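The right bar runs from screw (296,209) to about (416,209), right on the marks. The plate beside it is clear, the drive at (160,185) is well away, and the bottle is hidden low on the left. I'll descend.

```bash
python3 -m pendant '[[[0,0,0],[-0.001,0.001,0.04],0],[[0,0,0],[-0.001,0.001,0.08],0],[[0,0,0],[-0.001,0.001,0.12],0],[[0,0,0],[-0.001,0.001,0.14],0],[[0,0,0],[-0.001,0.001,0.149],0],[[0,0,0],[-0.001,0.001,0.149],0],[[0,0,0],[-0.001,0.001,0.149],0]]'
python3 - <<'E'
from plan import *
rows([arm('R',22.7,k,.049) for k in(.03,.025,.02)]+[arm('R',k,.02,.049) for k in range(26,76,6)])
E
```

```text
clock: 13.9
tool_pos: [0.5626, -0.1825, 0.0506]
eef_rot: [0.996, 0.093, 0.002, -0.001]
contact_force: [0.5, -0.2, 0.6]
opening: 0.005
pos [ 0.5626 -0.1825  0.0506] toolx 10.6 z [ 0.0034  0.002  -1.    ] F [ 0.47 -0.22  0.55] t 13.9
[[-0.001, -0.004, -0.002],[-0.0008, -0.0097, 0.0016]]
[[-0.001, -0.004, -0.002],[-0.0009, -0.0147, 0.0016]]
[[-0.001, -0.004, -0.002],[-0.0009, -0.0197, 0.0016]]
[[-0.001, -0.004, -0.059],[0.0002, -0.0229, 0.0016]]
[[-0.001, -0.004, -0.164],[0.0016, -0.0288, 0.0016]]
[[-0.001, -0.004, -0.269],[0.0024, -0.0349, 0.0016]]
[[-0.001, -0.004, -0.373],[0.0026, -0.041, 0.0016]]
[[0.0, -0.004, -0.478],[0.0021, -0.0471, 0.0016]]
[[0.0, -0.004, -0.583],[0.001, -0.0532, 0.0016]]
[[0.0, -0.004, -0.688],[-0.0007, -0.059, 0.0016]]
[[0.0, -0.004, -0.792],[-0.003, -0.0647, 0.0016]]
[[0.0, -0.004, -0.897],[-0.0059, -0.0701, 0.0016]]
```

```bash
python3 -m pendant '[[[0,0,0],[-0.001,-0.006,0.001],0],[[0,0,0],[-0.001,-0.0115,0.001],0],[[0,0,0],[-0.001,-0.016,0.001],0],[[0,0,0],[-0.001,-0.0197,0.001],0],[[0,0,-0.059],[0,-0.0229,0.001],0],[[0,0,-0.112],[0.001,-0.026,0.001],0],[[0,0,-0.164],[0.0016,-0.0288,0.001],0],[[0,0,-0.269],[0.0024,-0.0349,0.001],0],[[0,0,-0.373],[0.0026,-0.041,0.001],0],[[0,0,-0.478],[0.0021,-0.0471,0.001],0]]'
python3 - <<'E'
from plan import *
rows([arm('R',k,.02,.049) for k in range(56,87,6)])
E
```

```text
clock: 14.9
tool_pos: [0.5556, -0.1375, 0.0491]
eef_rot: [0.945, 0.327, 0.001, 0.001]
contact_force: [-0.0, -3.1, 2.3]
opening: 0.005
pos [ 0.5556 -0.1375  0.0491] toolx 38.2 z [ 2.7e-03 -7.0e-04 -1.0e+00] F [-0.04 -3.13  2.29] t 14.9
[[0.002, -0.002, -0.102],[0.0032, -0.007, 0.0001]]
[[0.002, -0.001, -0.207],[0.0044, -0.013, 0.0001]]
[[0.002, -0.001, -0.312],[0.005, -0.0191, 0.0001]]
[[0.003, -0.001, -0.416],[0.0049, -0.0252, 0.0001]]
[[0.003, -0.001, -0.521],[0.0041, -0.0313, 0.0001]]
[[0.003, -0.001, -0.626],[0.0028, -0.0373, 0.0]]
```

```bash
python3 -m pendant '[[[0,0,-0.102],[0.003,-0.007,0],0],[[0,0,-0.207],[0.0044,-0.013,0],0],[[0,0,-0.312],[0.005,-0.0191,0],0],[[0,0,-0.416],[0.0049,-0.0252,0],0],[[0,0,-0.521],[0.0041,-0.0313,0],0],[[0,0,-0.574],[0.0035,-0.0343,0],0],[[0,0,-0.626],[0.0028,-0.0373,0],0],[[0,0,-0.626],[0.0028,-0.0373,0],0],[[0,0,-0.626],[0.0028,-0.0373,0],0]]'
python3 - <<'E'
from plan import *
rows([arm('R',k,.02,.049) for k in (86,88,90)]+[arm('R',88,.035,.049),arm('R',88,.1,.2)])
E
```

```text
clock: 15.8
tool_pos: [0.5348, -0.1054, 0.0488]
eef_rot: [0.8, 0.6, 0.001, 0.0]
contact_force: [2.0, -1.4, 0.3]
opening: 0.006
pos [ 0.5348 -0.1054  0.0488] toolx 73.8 z [ 0.0023  0.0015 -1.    ] F [ 1.95 -1.39  0.28] t 15.8
[[0.002, -0.002, -0.005],[-0.0011, 0.0003, -0.0002]]
[[0.002, -0.002, -0.04],[-0.0005, -0.0016, -0.0002]]
[[0.002, -0.002, -0.074],[0.0001, -0.0036, -0.0002]]
[[0.002, -0.002, -0.04],[0.0001, 0.0134, -0.0002]]
[[0.002, -0.002, -0.04],[0.003, 0.0786, -0.151]]
```

```bash
python3 -m pendant '[[[0,0,-0.04],[0,0.006,0],0],[[0,0,-0.04],[0,0.014,0],0],[[0,0,-0.04],[0,0.015,-0.04],0],[[0,0,-0.04],[0,0.03,-0.08],0],[[0,0,-0.04],[0,0.06,-0.12],0],[[0,0,-0.04],[0.003,0.079,-0.15],0],[[0,0,-0.04],[0.003,0.079,-0.15],0],[[0,0,-0.04],[0.003,0.079,-0.15],0],[[0,0,-0.04],[0.003,0.079,-0.15],0]]'
python3 look.py R 86 w7
cat > chk.py <<'E'
from ang import *
from plan import arm,o,xa,ya
n,S,phi=sys.argv[1],sys.argv[2],float(sys.argv[3]) if 0 else 0
E
cat > chk.py <<'E'
import sys
from ang import *
from plan import arm,o,xa,ya
n,S,phi=sys.argv[1],sys.argv[2],float(sys.argv[3])
s,w=pickle.load(open(n+'.pkl','rb'))
for d in(.011,-.011):
    e=[tuple(proj(w,[*arm(S,phi,d,0,k)[:2],.0495])[0]) for k in(.06,.022)];print('bar',edge(w,e,40,.0495,6))
g=1 if S=='L' else -1
e=[tuple(proj(w,[*(o+g*.265*ya+k*xa),.016])[0]) for k in(-.06,.1)];print('plate',edge(w,e,80,.016,6))
E
python3 chk.py w7 R 86
```

```text
clock: 16.7
tool_pos: [0.6092, -0.1244, 0.1972]
eef_rot: [0.787, 0.617, -0.0, -0.001]
contact_force: [-0.8, -0.4, 0.1]
opening: 0.003
[ 0.6092 -0.1244  0.1972]
[194.4  69.2]
[279.9  72.4]
bar (np.float32(78.45194), (np.float32(0.5195328), np.float32(-0.11761917)), array([4.6, 4.3, 4. , 3.9, 3. , 2.6, 2.3, 1.4]), np.int64(28))
bar (np.float32(78.97613), (np.float32(0.499161), np.float32(-0.10916337)), array([1.1, 4.3, 3.9, 3.4, 3.1, 2.1, 1.7, 1.4]), np.int64(21))ang.py:9: RuntimeWarning: invalid value encountered in divide
  d=np.abs(np.gradient(v,axis=1));d=np.where(d>.5*d.max(1,keepdims=True),d,0);off=(d*s).sum(1)/d.sum(1)
Traceback (most recent call last):
  File "chk.py", line 9, in <module>
    e=[tuple(proj(w,[*(o+g*.265*ya+k*xa),.016])[0]) for k in(-.06,.1)];print('plate',edge(w,e,80,.016,6))
                                                                                     ~~~~^^^^^^^^^^^^^^^
  File "ang.py", line 11, in edge
    W=ray(w,(P+off[:,None]*nn)[k],z).astype(np.float32)
      ~~~^^^^^^^^^^^^^^^^^^^^^^^^^^^
  File "h.py", line 4, in ray
    p=cv2.undistortPoints(np.array(uv,float).reshape(-1,1,2),c['mtx'],np.array(c['dist']))[:,0]
      ~~~~~~~~~~~~~~~~~~~^^^^^^^^^^^^^^^^^^^^^^^^^^^^^^^^^^^^^^^^^^^^^^^^^^^^^^^^^^^^^^^^^
cv2.error: OpenCV(4.12.0) /io/opencv/modules/calib3d/src/undistort.dispatch.cpp:347: error: (-215:Assertion failed) CV_IS_MAT(_src) && CV_IS_MAT(_dst) && (_src->rows == 1 || _src->cols == 1) && (_dst->rows == 1 || _dst->cols == 1) && _src->cols + _src->rows - 1 == _dst->rows + _dst->cols - 1 && (CV_MAT_TYPE(_src->type) == CV_32FC2 || CV_MAT_TYPE(_src->type) == CV_64FC2) && (CV_MAT_TYPE(_dst->type) == CV_32FC2 || CV_MAT_TYPE(_dst->type) == CV_64FC2) in function 'cvUndistortPointsInternal'
```

View pics/w7.png

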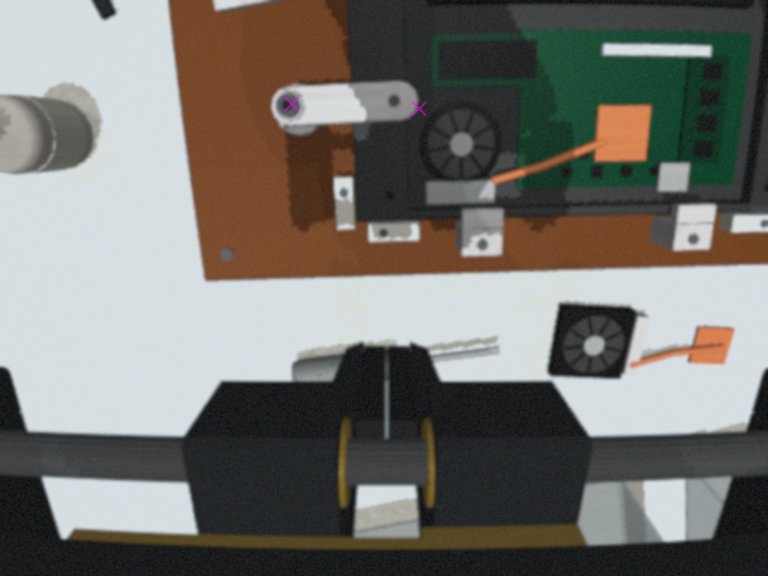

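The right bar runs from screw (291,104) to its end at (418,100), already about square to the laptop edge (x≈350). It went a little further than commanded. I'll re-measure with a better seed.

```bash
python3 - <<'E'
import sys; sys.argv=['','w7','R','90.5']
from ang import *
from plan import arm,o,xa,ya
s,w=pickle.load(open('w7.pkl','rb'))
for d in(.011,-.011):
    e=[tuple(proj(w,[*arm('R',90.5,d,0,k)[:2],.0495])[0]) for k in(.058,.022)];print('bar',edge(w,e,40,.0495,5))
c=lambda *p:[(x/1.5,y/1.5) for x,y in p]
print('plate R',edge(w,c((176,60),(203,260)),60,.016))
print('plate far',edge(w,c((230,279),(450,274)),60,.016))
print('lap R',edge(w,c((356,140),(358,175)),30,.034,4))
E
```

```text
bar (np.float32(78.65901), (np.float32(0.519452), np.float32(-0.11836811)), array([-0.8, -0.6, -0.7, -0.2, -0.7, -0.6, -0.6, -0.8]), np.int64(40))
bar (np.float32(78.78134), (np.float32(0.49822524), np.float32(-0.113685995)), array([-0.8, -1. , -1.1, -0.9, -0.8, -2.1, -1.2, -1.1]), np.int64(40))
plate R (np.float32(168.0254), (np.float32(0.50872433), np.float32(-0.23787504)), array([1. , 1.3, 1.5, 1.5, 1.5, 1.5, 1.5, 1.6, 1.5, 1.4, 1.2, 1.2]), np.int64(60))
plate far (np.float32(77.97781), (np.float32(0.61823773), np.float32(-0.15352236)), array([ 0.4,  0.3,  0.1,  0.2, -0. , -0.2, -0.3, -0.4, -0.4, -0.5, -0.8,
       -0.6]), np.int64(60))
lap R (np.float32(170.20245), (np.float32(0.54026496), np.float32(-0.12825936)), array([0.1, 3.1, 2.7, 2.5, 2.6, 2.4]), np.int64(28))
```

The right arm is at 78.7° against 78.0°, so it is within 1° too. I'll take one last overview before handing in.

```bash
python3 - <<'E'
from plant import r
import cv2
im=r.snapshot('top')['image'];cv2.imwrite('pics/top1.png',cv2.resize(im[115:315,100:400,::-1],None,fx=2.6,fy=2.6,interpolation=cv2.INTER_CUBIC))
E
```

```text
(no output)
```

View pics/top1.png

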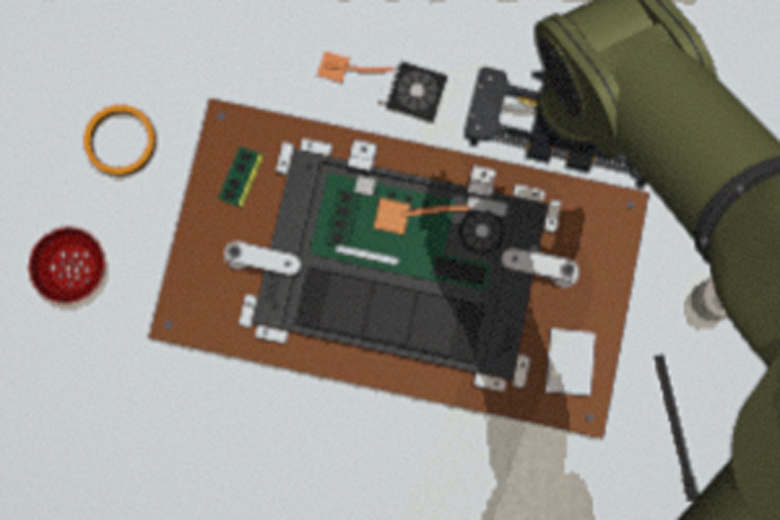

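The overview shows both arms pointing in over the laptop: left from (235,252) to (298,264), right from (568,270) to (502,258). The laptop is in its locators and the loose parts I can see are in their places. The gripper is clear.

```bash
python3 -c "
from plant import r
s=r.get_state();print(s['clock'],s['contact_force'].round(1));print(r.finish_job())"
```

```text
16.8 [0.1 0.3 0.7]
the job is handed in; nothing more can be done
None
```

I swung both hold-down arms in over the laptop with shut-finger pushes, left first and then right, and handed the job in at 16.8 s.

- **Left arm:** it lies at 77.1° in world axes; square to its edge would be 77.9°, so it is about 0.8° short. It needed one small finishing push after the first stop measured 1.5° short.
- **Right arm:** it lies at 78.7° against 78.0°, about 0.7° past square. It went a few degrees further than I commanded but landed close enough that I left it.
- **Forces:** the contact forces I read during the pushes stayed under about 4 N. At hand-in the gripper was up and clear, reading only sensor noise.
- **Laptop and loose parts:** in the last views the laptop is still in its locators and the parts I could see are in their places. I judged this by eye, not by measuring each part. The robot arm covered the screwdriver and part of the bottle in the final overview, but both were partly visible in the wrist view just before it.
- **Failed check:** one edge fit on the laptop's right side gave 170.2°. It disagreed with both plate edges (168.0°), and I put it down to the shadow there and did not use it.

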